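# Cap the toddler bottle in its counter holder

### The arm

A 6-joint arm with a two-finger parallel gripper is mounted at the origin on the work surface. World frame = base frame: x ahead of the robot, y to its left, z up, the work surface at z = 0. Lengths are in m, angles in rad, forces in N, time in s.
With the tool pointing down it reaches from about 0.35 to 0.975 m from the base axis. Payload 4.9 kg.
Tool frame: the origin (TCP) lies on the centre line of the jaws, within the pads' length; the fingertips stand manip.tip_reach ahead of it and the grasp point (between the pads) is the TCP (manip.tip_reach is the distance from the TCP to the fingertips, in m); z points along the fingers, y is the line along which they close (so a half turn about z gives the same grasp; the last joint's range is limited). The gripper opens to 85 mm and grips with 20 to 120 N. Pads are 22 mm wide; open, the fingers measure 114 mm over their backs; the gripper's body (76 mm by 85 mm) begins 54 mm behind the grasp point. The pads swing forward as they close: fully open they stand 13 mm farther back than shut.
Start: joints at [1.144, 0.053, 1.613, -0, 1.476, -0.119], TCP at [0.189, 0.596, 0.25] pointing down, gripper open.
Joint ranges: [-3.01, 3.01], [-1.01, 2.22], [0.06, 2.58], [-1.02, 4.17], [0.09, 2.62], [-3.14, 3.14]. Speed limits (rad/s): [2.57, 2.57, 3.14, 3.14, 3.14, 3.14].

### API

Orientations are given as a unit quaternion [w, x, y, z].
In Python, from plant import manip gives the robot as it stands. The module is installed in compiled form; this text tells all that it offers.
- The arm moves only by the tool move_arm, never from a script. Its argument "rows" is a list of rows, each a list of 7 numbers: the shift along the tool's x, y, z in cm, then the turn, a rotation vector about the tool's x, y, z in degrees, then the opening, from -1 (shut) to 1 (fully open). In form: [[tx, ty, tz, ax, ay, az, jaw], ...]. A call has 1 to 20 rows; each row shifts and turns the commanded pose from where the row before left it, along the tool's axes as they then stand; what a row does not reach is not made up. A row lasts 1/12 s, in which the tool goes at most 41.7 mm and 7.16 degrees, less where a joint would pass 70% of its speed; a pose out of reach is approached as far as the arm can. A call is refused whole if a number of a shift passes 4.17 or a number of a turn 7.16, either way. A call with a gripper value outside its range is refused whole. The fingers move at their own pace and stop on an object; the grip force is fixed at half the most. Time passes only in rows, so rows that do not move let the fingers close. It gives the time, the measured TCP pose, the force, the opening and the grip force at its end, in the units of the state.
- manip.state(): the state, without advancing time (a new reading comes with each control period).
- manip.grab_frame(name): name is "scene" or "side" or "wrist"; returns a dict with "img" (420x560x3 uint8, blue, green, red), "mtx" (3x3 intrinsics, pixels), "k1" (the pictures are not rectified: a ray, as slopes to the right and down, at radius r is drawn at 1 + k1 r^2 times it, then the intrinsics apply), "R" (3x3) and "t" (3): a world point X has camera coordinates R X + t. Camera axes: x right, y down, z forward; pixel columns grow to the right and rows downward; lengths in m; the calibration is good to about 2 mm. A picture is of the moment at which its call begins. There is no depth.
- manip.job_done(): hands the job in; it is judged then, once.
The state is a dict: "time": time; "joint_pos": joint angles; "joint_vel": joint speeds; "joint_efforts": joint torques, N m; "tool_pos": TCP position; "tool_rot": TCP orientation; "contact_force": force on the tool from outside, world axes, zero at the start; "ft_torque": the same for the moment, N m; "gripper_width": opening from 0.0 (shut) to 1.0 (fully open); "grasp_force": force on a finger pad.
Only numpy, scipy, OpenCV 4.12 (cv2) and the standard library are available. Lean on these libraries where they do the work, as an engineer would, in place of code of your own. Each camera call takes 0.05 s, during which the arm holds its last target. There are 200 camera calls.

### The job

Stand the open teal drinking bottle upright in the dark grey ring holder, right down on its floor, and then put the orange cap over its neck and press it down until it clicks over the catches and is fully home. Do not let up after the click: finish with the gripper still pressing the cap firmly down against the bottle. Leave everything else on the counter where it is.

Things in the scene. Friction and masses are not known exactly. Their poses are not given: they have to be found in the camera images.
- bottle: Open teal drinking bottle with thin white bands and a white neck, upright and loose, 0.15 to 0.27 kg. Body 52 mm in diameter up to the shoulder at 80 mm; neck 30 mm in diameter up to 105 mm, its top 4 mm bevelled to 22 mm. Four dark grey spring catches (12 mm balls) stick out about 4 mm round the neck, centred 93 mm up. Origin: centre of its underside; z up its axis.
- neck_top (a point): Centre of the bottle's neck top, 105 mm above its underside.
- holder: Dark grey round ring holder fixed to the counter: foot disc 90 mm in diameter and 6 mm thick (its top is the bore's floor), ring 72 mm outside, bore 56 mm in diameter, rim at height 36 mm, so the bore is 30 mm deep. Origin: centre of its underside; z up.
- holder_floor (a point): Centre of the bore's floor, 6 mm above the counter.
- cap: Orange cap, 47 mm in diameter, 28 mm tall, flat closed top, loose, mouth down on the counter, 20 to 35 g. Its mouth has an inward lip 4 mm tall with a 33 mm opening; above it the hollow is 40 mm wide, its ceiling 22 mm above the mouth. Origin: centre of the mouth; z up. Fits the neck at any turn.
- cap_top (a point): Centre of the cap's flat top, 28 mm above its mouth. As the cap goes on, its lip meets the catches with this point 125 mm above the bottle's underside; the push rises to about 10 to 16 N, drops suddenly at about 116 mm (the click), and the cap is fully home, ceiling on the neck top, at 111 mm.
- spoon: Bystander: small spoon with teal handle, 130 mm long, lying flat. Origin about its middle.
- bowl: Bystander: cream bowl, 100 mm in diameter, 40 mm tall. Origin under its centre.
- bottle2: Bystander: pink bottle already closed with a grey cap, 52 mm in diameter, 108 mm tall. Origin under its centre.
- jar_lid: Bystander: flat green jar lid, 44 mm in diameter, 10 mm thick. Origin under its centre.
- teether: Bystander: wooden teething ring, 64 mm in diameter, 12 mm thick. Origin under its centre.
- mug: Bystander: white mug, 76 mm in diameter, 85 mm tall. Origin under its centre.
- tub: Bystander: white snack tub with teal lid, 94 x 74 mm, 50 mm tall. Origin under its centre.

How it is judged:
On the way, in this order (a step that is already met when the one before it is completed fails the run):
1. the bottle stands upright on the floor of the holder's bore (horizontal distance between bottle and holder_floor below 0.006 m and z of bottle in the frame of holder_floor below 0.004 m and angle between bottle's own z axis and vertical below 0.08 rad), for 0.2 s.
2. the cap has clicked over the catches and is home on the neck, the bottle still in the holder (all of step 1 and z of cap in the frame of bottle between 0.078 and 0.0865 m and horizontal distance between cap_top and neck_top below 0.005 m and angle between the z axis of cap and the z axis of bottle, either way round below 0.08 rad and angle between cap's own z axis and vertical below 0.15 rad), for 0.2 s.
At the end, for the whole second after the job is handed in: Bottle in the holder (within 6 mm of the bore's axis, 4 mm of its floor, 0.08 rad of upright); cap home on the neck (within 3.5 mm of its full depth, 5 mm and 0.08 rad of the axis); through the last second the fingers touch the cap (over 3 N) and press it on the bottle (over 4 N) (all of step 2 and contact force between cap and bottle above 4 N and contact force between the fingers and cap above 3 N); the arm keeps its last pose, push and grip.
It fails at once if another thing on the counter is shifted by more than 30 mm (distance of any of spoon, bowl, bottle2, jar_lid, teether, mug, tub from where it was at the start of the episode above 0.03 m).
It also fails if it takes over 72 s, if anything falls off the work surface, if the arm or the gripper's body presses on something with over 40 N, if the wrist force passes 120 N, or if a joint passes its speed limit or range.

## Working session

There is one attempt and no reset: what is moved stays moved. The work goes in short steps, Python scripts to look and compute and a tool call to move; the robot and the scene stay as the last step left them, time stands still between calls to the robot, and variables do not carry over. Pictures are saved under pics/ and viewed, at most 10 in all, crops included, and the job is handed in when it is done.

Besides the shell and the picture viewer there is one more tool, called after ">>>" by a JSON object that holds its "method" and its "body", one argument or row to a line. move_arm: Moves the arm, as the interface text tells. Its arguments: {"type":"object","properties":{"rows":{"type":"array","items":{"type":"array","items":{"type":"number"}}}},"required":["rows"]}

```bash
mkdir -p pics
cat > h.py <<'E'
import numpy as np,cv2,pickle
from plant import manip
def grab(n,tag):
    f=manip.grab_frame(n); cv2.imwrite(f'pics/{tag}.png',f['img']); pickle.dump(f,open(f'pics/{tag}.pkl','wb')); return f
def load(tag): return pickle.load(open(f'pics/{tag}.pkl','rb'))
def ray(f,u,v):
    K=f['mtx']; d=np.array([(u-K[0,2])/K[0,0],(v-K[1,2])/K[1,1]]); s=d.copy()
    for _ in range(30): s=d/(1+f['k1']*(s@s))
    R=np.array(f['R']);t=np.array(f['t']).ravel()
    return -R.T@t, R.T@np.array([s[0],s[1],1])
def atz(f,u,v,z):
    o,d=ray(f,u,v); return o+d*(z-o[2])/d[2]
def proj(f,X):
    c=np.array(f['R'])@np.array(X)+np.array(f['t']).ravel(); s=c[:2]/c[2]; s=s*(1+f['k1']*(s@s)); K=f['mtx']
    return np.array([K[0,0]*s[0]+K[0,2],K[1,1]*s[1]+K[1,2]])
E
python3 - <<'E'
from h import *
a=grab('scene','scene0');b=grab('side','side0')
for f in(a,b): print(-np.array(f['R']).T@np.array(f['t']).ravel(),f['mtx'][0][0],f['k1'])
s=manip.state();print(s,manip.tip_reach)
E
```

```text
[ 1.35309923 -0.1512761   0.94979647] 448.1181498881809 -0.13698881630301762
[0.23989711 0.51291297 0.81291815] 387.4409285499401 -0.07850507511151926
{'time': 0.1, 'joint_pos': array([ 1.14397149e+00,  5.33202286e-02,  1.61421777e+00,  8.92813105e-06,
        1.47598049e+00, -1.18947558e-01]), 'joint_vel': array([-0.00162617, -0.00154561, -0.00397945,  0.00066332, -0.00099312,
       -0.00156011]), 'joint_efforts': array([-4.15157956e-04, -3.94904888e+01, -3.71362782e+01, -1.94826493e-04,
        3.88652654e-03,  4.32135309e-06]), 'tool_pos': array([0.18913546, 0.59512031, 0.24913121]), 'tool_rot': array([-2.63797294e-04,  1.53331725e-01,  9.88174304e-01, -9.26090316e-04]), 'contact_force': array([-0.2733608 ,  0.66325741, -0.90922316]), 'ft_torque': array([-0.02303114, -0.00973032,  0.03665088]), 'grasp_force': 0.0, 'gripper_width': 1.0015000921031858} 0.019
```

View pics/scene0.png

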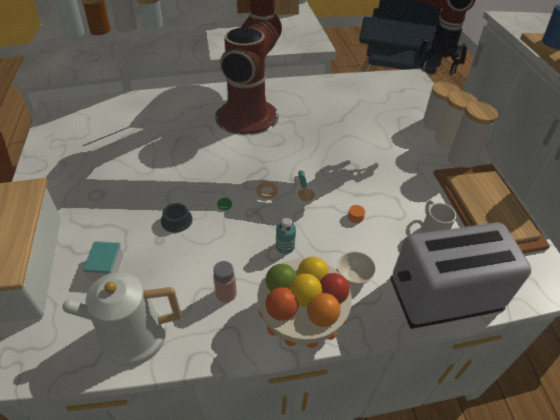

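View pics/side0.png

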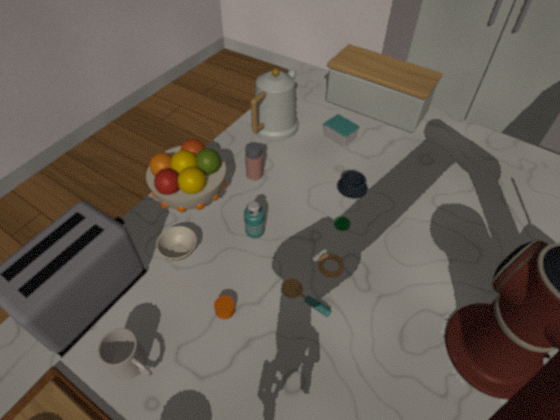

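The scene view shows the bottle at about (286,235), the cap at (356,214) and the holder at (177,217). In the side view they are at (254,220), (225,306) and (352,184). I'll enlarge these next.

Run:
```python
from h import *
rows=[]
for tag,cs in(('scene0',[(286,235),(356,214),(177,217)]),('side0',[(254,220),(225,306),(352,184)])):
    r=[]
    for u,v in cs:
        c=load(tag)['img'][v-22:v+22,u-22:u+22]
        c=cv2.resize(c,(264,264),interpolation=cv2.INTER_CUBIC); c=cv2.convertScaleAbs(c,alpha=1.5)
        for k in range(0,44,10): cv2.putText(c,str(u-22+k),(k*6,10),0,.35,(0,0,255));cv2.putText(c,str(v-22+k),(0,k*6+4),0,.35,(0,0,255));cv2.line(c,(k*6,0),(k*6,264),(90,90,90),1);cv2.line(c,(0,k*6),(264,k*6),(90,90,90),1)
        r.append(c)
    rows.append(np.hstack(r))
cv2.imwrite('pics/m1.png',np.vstack(rows))
```

```text
(no output)
```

View pics/m1.png

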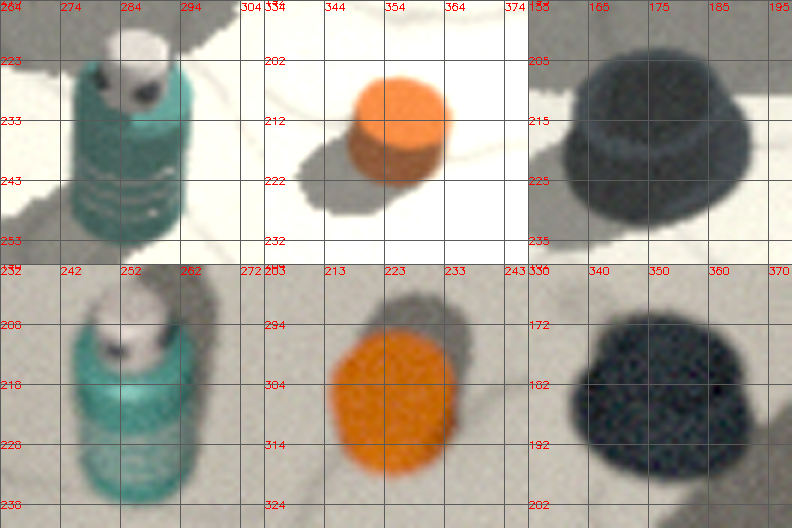

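The crops show the outline extents clearly for the bottle, cap and holder. I'll fit positions to those silhouette edges in both views.

```bash
cat >> h.py <<'E'
th=np.linspace(0,2*np.pi,73)
def sil(f,x,y,prof):
    p=np.array([proj(f,[x+r*np.cos(a),y+r*np.sin(a),z]) for r,z in prof for a in th])
    return np.array([p[:,0].min(),p[:,0].max(),p[:,1].min(),p[:,1].max()])
P=dict(bottle=[(.026,0),(.026,.08),(.015,.101),(.011,.105)],cap=[(.0235,0),(.0235,.028)],holder=[(.045,0),(.045,.006),(.036,.036)],bottle2=[(.026,0),(.024,.108)])
E
python3 - <<'E'
from h import *
from scipy.optimize import least_squares as ls
S,D=load('scene0'),load('side0')
M=dict(bottle=([276,295.7,217.7,253.7],[244.2,264.3,200.8,237.8]),cap=([347.8,365.3,204.8,223.2],[213.8,235.2,295,319.3]),holder=([160.8,192.2,203,233.3],[337.2,367.7,169.8,198.2]))
for n,(a,b) in M.items():
    for fs,w in(((S,D),'both'),((S,),'scene'),((D,),'side')):
        m=[{id(S):a,id(D):b}[id(f)] for f in fs]
        r=ls(lambda q:np.concatenate([sil(f,*q,P[n])-np.array(k)+.5 for f,k in zip(fs,m)]),[.6,0])
        print(n,w,r.x.round(4),r.fun.round(1))
for n,u,v,u2,v2,z in(('bowl',357,268,178,243,.02),('spoon',304,183,307,297,.005),('b2',225,282,255,161,.054),('lid',225,204,342,224,.005),('teether',267,190,331,265,.006)):
    print(n,atz(S,u,v,z)[:2].round(3),atz(D,u2,v2,z)[:2].round(3))
E
```

```text
bottle both [0.6178 0.0199] [-0.3  0.7  0.3  1.1 -0.1  1.2 -0.1  0.6]
bottle scene [0.6153 0.0198] [-0.5  0.5 -0.4  0.4]
bottle side [0.6195 0.0199] [-0.6  0.7 -0.4  0.4]
cap both [0.5443 0.2427] [ 0.3  0.6  0.   0.3 -0.   0.8 -0.4  0.1]
cap scene [0.5434 0.2415] [-0.1  0.1 -0.1  0.1]
cap side [0.5448 0.2434] [-0.4  0.4 -0.3  0.3]
holder both [ 0.4752 -0.267 ] [-0.1  0.5  0.2 -0.1 -0.2  0.5 -0.5  0. ]
holder scene [ 0.475  -0.2675] [-0.3  0.3  0.2 -0.2]
holder side [ 0.4752 -0.266 ] [-0.4  0.4 -0.3  0.3]
bowl [0.733 0.186] [0.746 0.173]
spoon [0.387 0.124] [0.404 0.116]
b2 [ 0.742 -0.151] [ 0.737 -0.151]
lid [ 0.437 -0.124] [ 0.435 -0.121]
teether [0.4   0.007] [0.399 0.009]
```

>>> {"method": "move_arm", "body": {
  "rows": [
    [0, 0, 0, 0, 0, -5.87, 1],
    [0, 0, 0, 0, 0, -5.87, 1],
    [0, 0, 0, 0, 0, -5.87, 1],
    [-2.25, -3, 0, 0, 0, 0, 1],
    [-2.25, -3, 0, 0, 0, 0, 1],
    [-2.25, -3, 0, 0, 0, 0, 1],
    [-2.25, -3, 0, 0, 0, 0, 1],
    [-2.25, -3, 0, 0, 0, 0, 1],
    [-2.25, -3, 0, 0, 0, 0, 1],
    [-2.25, -3, 0, 0, 0, 0, 1],
    [-2.25, -3, 0, 0, 0, 0, 1],
    [-2.25, -3, 0, 0, 0, 0, 1],
    [-2.25, -3, 0, 0, 0, 0, 1]
  ]
}}

```text
time: 1.18
tool_pos: [0.4147, 0.2938, 0.2499]
tool_rot: [-0.0, 0.0, 1.0, -0.0]
contact_force: [0.7, 0.5, 0.5]
gripper_width: 1.001
grasp_force: 0.0
```

>>> {"method": "move_arm", "body": {
  "rows": [
    [-2.25, -3.04, 0, 0, 0, 0, 1],
    [-2.25, -3.04, 0, 0, 0, 0, 1],
    [-2.25, -3.04, 0, 0, 0, 0, 1],
    [-2.25, -3.04, 0, 0, 0, 0, 1],
    [-2.25, -3.04, 0, 0, 0, 0, 1],
    [-2.25, -3.04, 0, 0, 0, 0, 1],
    [-2.25, -3.04, 0, 0, 0, 0, 1],
    [-2.25, -3.04, 0, 0, 0, 0, 1],
    [-2.25, -3.04, 0, 0, 0, 0, 1],
    [0, 0, 0, 0, 0, 0, 1]
  ]
}}

```text
time: 2.02
tool_pos: [0.6188, 0.0167, 0.2492]
tool_rot: [-0.0, 0.003, 1.0, -0.001]
contact_force: [-0.8, 0.7, 0.4]
gripper_width: 0.994
grasp_force: 0.0
```

Run:
```python
from h import *
f=grab('wrist','w1'); s=manip.state(); print(s['tool_pos'],-np.array(f['R']).T@np.array(f['t']).ravel(),f['mtx'],f['k1'])
for n,x,y,z in(('bottle',.6178,.0199,.105),('bottom',.6178,.0199,0)): print(n,proj(f,[x,y,z]),sil(f,x,y,P['bottle']))
```

```text
[0.6174641  0.01910764 0.24917141] [0.5541006  0.01647324 0.37301498] [[293.59734562   0.         280.70546448]
 [  0.         293.59734562 206.39415426]
 [  0.           0.           1.        ]] 0.013206625540597393
bottle [285.50232409 198.37040097] [259.70052328 310.68173151 159.01937392 217.08964871]
bottom [284.42928561 179.44828657] [259.70052328 310.68173151 159.01937392 217.08964871]
```

View pics/w1.png

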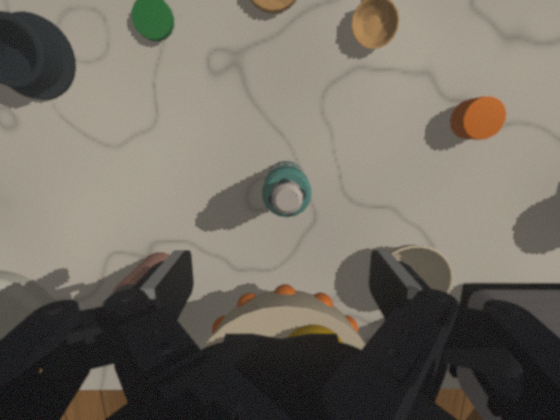

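The wrist view shows the bottle centred between the jaws, with its neck top at about (288,197). That is 2 px from the prediction, or about 2 mm in +y. I'll descend, then centre the bottle with two grasps at right angles.

>>> {"method": "move_arm", "body": {
  "rows": [
    [0, 0.2, 3.7, 0, 0, 0, 1],
    [0, 0, 3.7, 0, 0, 0, 1],
    [0, 0, 3.7, 0, 0, 0, 1],
    [0, 0, 3.7, 0, 0, 0, 1],
    [0, 0, 2, 0, 0, 0, 1],
    [0, 0, 1.9, 0, 0, 0, 1],
    [0, 0, 0, 0, 0, 0, 0.6],
    [0, 0, 0, 0, 0, 0, 0.4],
    [0, 0, 0, 0, 0, 0, 0.2],
    [0, 0, 0, 0, 0, 0, 0.1],
    [0, 0, 0, 0, 0, 0, 0],
    [0, 0, 0, 0, 0, 0, -0.1],
    [0, 0, 0, 0, 0, 0, -0.2],
    [0, 0, 0, 0, 0, 0, -0.2],
    [0, 0, 0, 0, 0, 0, -0.2]
  ]
}}

```text
time: 3.32
tool_pos: [0.6178, 0.0239, 0.0652]
tool_rot: [0.001, 0.0, 1.0, 0.0]
contact_force: [0.0, 0.8, 7.0]
gripper_width: 0.59
grasp_force: 63.2
```

>>> {"method": "move_arm", "body": {
  "rows": [
    [0, 0, 0, 0, 0, 0, 0.6],
    [0, 0, 0, 0, 0, 0, 1],
    [0, 0, 0, 0, 0, 0, 1],
    [0, 0, 0, 0, 0, 0, 1],
    [0, 0, 0, 0, 0, 0, 1],
    [0, 0, 0, 0, 0, 0, 1]
  ]
}}

```text
time: 3.82
tool_pos: [0.6164, 0.0238, 0.063]
tool_rot: [-0.0, 0.0, 1.0, -0.0]
contact_force: [-0.4, 1.2, -0.4]
gripper_width: 1.003
grasp_force: 0.0
```

>>> {"method": "move_arm", "body": {
  "rows": [
    [0, 0, 0, 0, 0, 6, 1],
    [0, 0, 0, 0, 0, 7, 1],
    [0, 0, 0, 0, 0, 7, 1],
    [0, 0, 0, 0, 0, 7, 1],
    [0, 0, 0, 0, 0, 7, 1],
    [0, 0, 0, 0, 0, 7, 1],
    [0, 0, 0, 0, 0, 7, 1],
    [0, 0, 0, 0, 0, 7, 1],
    [0, 0, 0, 0, 0, 7, 1],
    [0, 0, 0, 0, 0, 7, 1],
    [0, 0, 0, 0, 0, 7, 1],
    [0, 0, 0, 0, 0, 7, 1],
    [0, 0, 0, 0, 0, 7, 1],
    [0, 0, 0, 0, 0, 0, 1]
  ]
}}

```text
time: 4.98
tool_pos: [0.6165, 0.0238, 0.0632]
tool_rot: [-0.0, 0.708, 0.706, -0.0]
contact_force: [0.2, 0.4, -0.9]
gripper_width: 0.997
grasp_force: 0.0
```

>>> {"method": "move_arm", "body": {
  "rows": [
    [0, 0, 0, 0, 0, 0, 0.6],
    [0, 0, 0, 0, 0, 0, 0.4],
    [0, 0, 0, 0, 0, 0, 0.2],
    [0, 0, 0, 0, 0, 0, 0.1],
    [0, 0, 0, 0, 0, 0, 0],
    [0, 0, 0, 0, 0, 0, -0.1],
    [0, 0, 0, 0, 0, 0, -0.2],
    [0, 0, 0, 0, 0, 0, -0.2],
    [0, 0, 0, 0, 0, 0, -0.2]
  ]
}}

```text
time: 5.73
tool_pos: [0.6172, 0.0237, 0.0639]
tool_rot: [0.001, 0.707, 0.707, 0.0]
contact_force: [1.8, 0.3, 3.0]
gripper_width: 0.584
grasp_force: 62.5
```

Run:
```python
from h import *
s=manip.state(); print(s['tool_pos'],s['tool_rot'],s['joint_pos'],s['contact_force'])
```

```text
[0.61720215 0.02374219 0.06387002] [5.83143920e-04 7.07215529e-01 7.06997608e-01 4.87203128e-04] [-8.19685344e-02  2.15401974e-01  1.76404446e+00 -1.25647829e-05
  1.16062650e+00 -8.16553450e-02] [1.77248082 0.28387768 3.03217627]
```

>>> {"method": "move_arm", "body": {
  "rows": [
    [0, 0, -1, 0, 0, 0, -0.2],
    [0, 0, -2, 0, 0, 0, -0.2],
    [0, 0, -3, 0, 0, 0, -0.2],
    [0, 0, -3, 0, 0, 0, -0.2],
    [0, 0, -2, 0, 0, 0, -0.2],
    [0, 0, -1, 0, 0, 0, -0.2],
    [-2, -1, 0, 0, 0, 0, -0.2],
    [-2.9, -1.4, 0, 0, 0, 0, -0.2],
    [-2.9, -1.4, 0, 0, 0, 0, -0.2],
    [-2.9, -1.4, 0, 0, 0, 0, -0.2],
    [-2.9, -1.4, 0, 0, 0, 0, -0.2],
    [-2.9, -1.4, 0, 0, 0, 0, -0.2],
    [-2.9, -1.4, 0, 0, 0, 0, -0.2],
    [0, 0, 0, 0, 0, 0, -0.2],
    [0, 0, 0, 0, 0, 0, -0.2]
  ]
}}

```text
time: 6.98
tool_pos: [0.5208, -0.1708, 0.1817]
tool_rot: [-0.002, 0.708, 0.706, -0.0]
contact_force: [-0.1, 0.8, -1.7]
gripper_width: 0.586
grasp_force: 62.9
```

Run:
```python
from h import *
f=grab('wrist','w2'); s=manip.state(); print(s['tool_pos'],s['tool_rot'],s['contact_force'])
q=s['tool_pos']
print('holder pred rim',proj(f,[.4752,-.267,.036]),sil(f,.4752,-.267,P['holder']),'neck pred',proj(f,q+[0,0,.042]))
```

```text
[ 0.52139157 -0.16997518  0.18189553] [-1.54417410e-03  7.07769176e-01  7.06442022e-01 -2.80778887e-04] [ 0.29189331  0.40289824 -2.46824375]
holder pred rim [236.74136237 289.93463383] [200.61391736 280.69098011 236.24280947 320.43841443] neck pred [281.06235213 330.48691679]
```

View pics/w2.png

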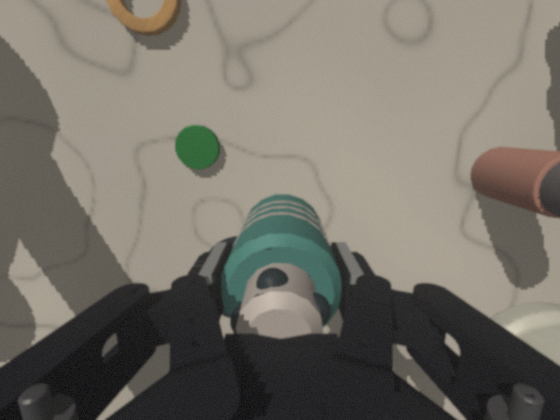

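The wrist view shows the bottle held straight in the jaws, and it hides the holder. I'll go over the holder and check alignment with the fixed cameras.

>>> {"method": "move_arm", "body": {
  "rows": [
    [-2.4, -1.15, 0, 0, 0, 0, -0.2],
    [-2.4, -1.15, 0, 0, 0, 0, -0.2],
    [-2.4, -1.15, 0, 0, 0, 0, -0.2],
    [-2.4, -1.15, 0, 0, 0, 0, -0.2],
    [0, 0, 2, 0, 0, 0, -0.2],
    [0, 0, 3, 0, 0, 0, -0.2],
    [0, 0, 1.6, 0, 0, 0, -0.2],
    [0, 0, 0, 0, 0, 0, -0.2],
    [0, 0, 0, 0, 0, 0, -0.2],
    [0, 0, 0, 0, 0, 0, -0.2],
    [0, 0, 0, 0, 0, 0, -0.2]
  ]
}}

```text
time: 7.95
tool_pos: [0.4778, -0.2664, 0.1192]
tool_rot: [0.002, 0.707, 0.707, 0.0]
contact_force: [-0.7, 0.7, -2.7]
gripper_width: 0.592
grasp_force: 63.0
```

```bash
cat >> h.py <<'E'
def crop(img,u,v,h,k):
    c=cv2.convertScaleAbs(cv2.resize(img[v-h:v+h,u-h:u+h],None,fx=k,fy=k,interpolation=cv2.INTER_CUBIC),alpha=2)
    for i in range(0,2*h,10):
        cv2.putText(c,str(u-h+i),(i*k,10),0,.35,(0,0,255));cv2.putText(c,str(v-h+i),(0,i*k+4),0,.35,(0,0,255))
        c[:,i*k]=c[:,i*k]//2+60;c[i*k]=c[i*k]//2+60
    return c
E
python3 - <<'E'
from h import *
a=grab('scene','s2');b=grab('side','d2'); s=manip.state(); print(s['tool_pos'],s['tool_rot'],s['contact_force'])
cv2.imwrite('pics/m2.png',np.hstack([crop(a['img'],177,207,25,8),crop(b['img'],352,175,25,8)]))
E
```

```text
[ 0.47755237 -0.26649927  0.11912899] [1.49923510e-03 7.07057320e-01 7.07154618e-01 2.13629151e-04] [ 0.64531184  0.43520772 -2.57022228]
```

View pics/m2.png

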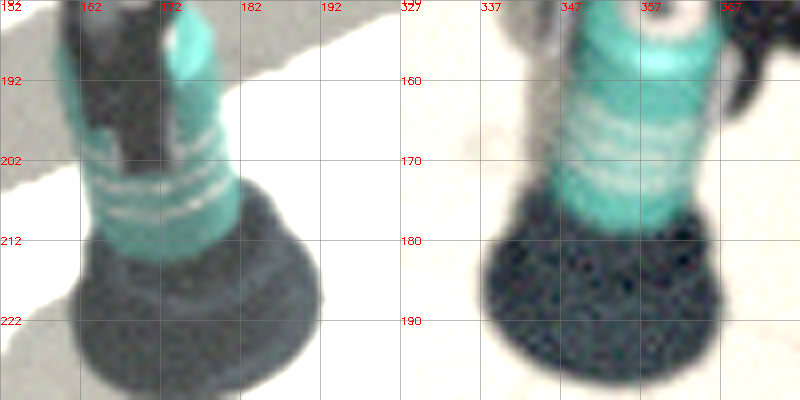

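The crop shows the bottle's bottom edge in the scene view at v≈214.2, with sides at about u 163 and 181.5. In the side view it is v≈178.5, with sides at about 345.6 and 363.1. I'll compare these with the holder as measured by the same cameras.

Run:
```python
from h import *
from scipy.optimize import least_squares as ls
S,D=load('s2'),load('d2')
q=[.47755,-.2665]
for zb in (.0535,.0555,.0575):
    pr=[(.026,zb)]
    m=[np.array([163,181.5,214.25]),np.array([345.6,363.1,178.5])]
    g=lambda p:np.concatenate([sil(f,*p,pr)[[0,1,3]]-k for f,k in zip((S,D),m)])
    r=ls(g,q); print(zb,r.x.round(4),r.fun.round(1),'at tcp',g(q).round(1))
```

```text
0.0535 [ 0.4772 -0.2702] [-0.   0.3  1.  -0.1  0.9  0.2] at tcp [ 1.3  1.7  1.  -0.8  0.2  1. ]
0.0555 [ 0.4775 -0.2697] [ 0.   0.4  0.6 -0.2  0.8 -0.2] at tcp [ 1.2  1.6  0.5 -0.7  0.3  0.5]
0.0575 [ 0.4779 -0.2692] [ 0.1  0.5  0.2 -0.3  0.7 -0.7] at tcp [ 1.1  1.5 -0.  -0.6  0.5 -0. ]
```

>>> {"method": "move_arm", "body": {
  "rows": [
    [0.27, -0.23, 0, 0, 0, 0, -0.2],
    [0, 0, 0.8, 0, 0, 0, -0.2],
    [0, 0, 0.8, 0, 0, 0, -0.2],
    [0, 0, 0.3, 0, 0, 0, -0.2],
    [0, 0, 0.3, 0, 0, 0, -0.2],
    [0, 0, 0.3, 0, 0, 0, -0.2],
    [0, 0, 0, 0, 0, 0, -0.2],
    [0, 0, 0, 0, 0, 0, -0.2]
  ]
}}

```text
time: 8.72
tool_pos: [0.4741, -0.2634, 0.0921]
tool_rot: [-0.0, 0.707, 0.707, -0.0]
contact_force: [-0.5, -0.9, -1.2]
gripper_width: 0.592
grasp_force: 63.1
```

>>> {"method": "move_arm", "body": {
  "rows": [
    [0, 0, 0.5, 0, 0, 0, -0.2],
    [0, 0, 0.5, 0, 0, 0, -0.2],
    [0, 0, 0.5, 0, 0, 0, -0.2],
    [0, 0, 0.2, 0, 0, 0, -0.2],
    [0, 0, 0, 0, 0, 0, -0.2],
    [0, 0, 0, 0, 0, 0, -0.2]
  ]
}}

```text
time: 9.22
tool_pos: [0.474, -0.2633, 0.075]
tool_rot: [-0.0, 0.707, 0.707, -0.0]
contact_force: [0.3, 1.2, -1.9]
gripper_width: 0.587
grasp_force: 63.1
```

>>> {"method": "move_arm", "body": {
  "rows": [
    [0, 0, 0.2, 0, 0, 0, -0.2],
    [0, 0, 0.2, 0, 0, 0, -0.2],
    [0, 0, 0.2, 0, 0, 0, -0.2],
    [0, 0, 0, 0, 0, 0, -0.2],
    [0, 0, 0, 0, 0, 0, -0.2]
  ]
}}

```text
time: 9.63
tool_pos: [0.4744, -0.2636, 0.0698]
tool_rot: [0.0, 0.707, 0.707, -0.0]
contact_force: [-1.4, 0.9, 1.6]
gripper_width: 0.593
grasp_force: 63.3
```

>>> {"method": "move_arm", "body": {
  "rows": [
    [0, 0, 0, 0, 0, 0, 0.2],
    [0, 0, 0, 0, 0, 0, 0.6],
    [0, 0, 0, 0, 0, 0, 1],
    [0, 0, 0, 0, 0, 0, 1],
    [0, 0, 0, 0, 0, 0, 1],
    [0, 0, 0, 0, 0, 0, 1],
    [0, 0, -1, 0, 0, 0, 1],
    [0, 0, -2, 0, 0, 0, 1],
    [0, 0, -3, 0, 0, 0, 1],
    [0, 0, -4, 0, 0, 0, 1],
    [0, 0, -4, 0, 0, 0, 1],
    [0, 0, -2, 0, 0, 0, 1],
    [4, 0, 0, 0, 0, 0, 1],
    [4, 0, 0, 0, 0, 0, 1],
    [4, 0, 0, 0, 0, 0, 1],
    [4, 0, 0, 0, 0, 0, 1]
  ]
}}

```text
time: 10.97
tool_pos: [0.474, -0.1021, 0.2305]
tool_rot: [0.001, 0.708, 0.707, 0.0]
contact_force: [0.0, -0.7, -0.3]
gripper_width: 1.001
grasp_force: 0.0
```

>>> {"method": "move_arm", "body": {
  "rows": [
    [3.5, 0.7, 0, 0, 0, 0, 1],
    [3.5, 0.7, 0, 0, 0, 0, 1],
    [3.5, 0.7, 0, 0, 0, 0, 1],
    [3.5, 0.7, 0, 0, 0, 0, 1],
    [3.5, 0.7, 0, 0, 0, 0, 1],
    [3.5, 0.7, 0, 0, 0, 0, 1],
    [3.5, 0.7, 0, 0, 0, 0, 1],
    [3.5, 0.7, 0, 0, 0, 0, 1],
    [3.5, 0.7, 0, 0, 0, 0, 1],
    [3.5, 0.7, 0, 0, 0, 0, 1],
    [0, 0, 0, 0, 0, 0, 1],
    [0, 0, 0, 0, 0, 0, 1],
    [0, 0, 0, 0, 0, 0, 1]
  ]
}}

```text
time: 12.05
tool_pos: [0.5443, 0.2464, 0.2296]
tool_rot: [0.0, 0.707, 0.707, -0.0]
contact_force: [0.2, -0.1, -0.8]
gripper_width: 1.001
grasp_force: 0.0
```

Run:
```python
from h import *
a=grab('scene','s3');b=grab('side','d3');w=grab('wrist','w3'); s=manip.state(); print(s['time'],s['tool_pos'],s['tool_rot'],s['contact_force'])
u,v=proj(w,[.5443,.246,.014]).astype(int);print(u,v,sil(w,.5443,.246,P['cap']))
v=max(v,30)
cv2.imwrite('pics/m3.png',np.hstack([crop(x,*c,30,4) if 0 else cv2.resize(crop(x,*c,30,4),(260,260)) for x,c in((a['img'],(177,200)),(b['img'],(352,170)),(w['img'],(u,v)))]))
c=crop(a['img'],175,200,25,7);d=crop(b['img'],354,165,25,7)
e=w['img'][max(v-50,0):max(v-50,0)+100,u-25*2:u+50]; print('e origin',u-50,max(v-50,0))
cv2.imwrite('pics/m3.png',np.hstack([c,d]));
```

```text
12.2 [0.54440674 0.24540667 0.22960091] [1.56548433e-04 7.07810756e-01 7.06402085e-01 5.43213713e-05] [-0.24213512  1.30501465  0.29186215]
280 184 [259.50147885 301.22171153 162.62539468 206.58417002]
e origin 230 134
```

View pics/m3.png

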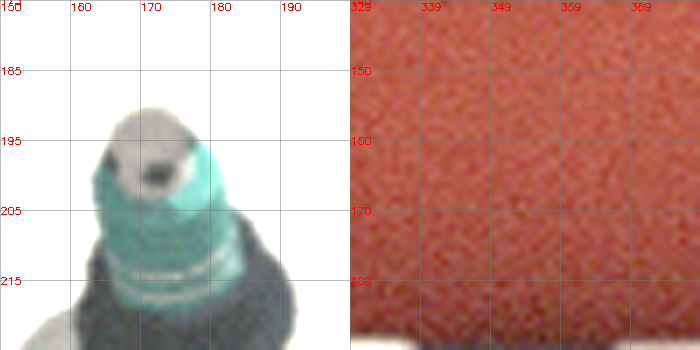

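The bottle stands upright in the holder, with its neck top at about (171,193). The arm hides the side view. I'll measure the cap in the wrist image by its colour.

Run:
```python
from h import *
from scipy.optimize import least_squares as ls
w=load('w3'); h=cv2.cvtColor(w['img'],cv2.COLOR_BGR2HSV); m=cv2.inRange(h,(3,150,50),(18,255,255))
n,l,st,c=cv2.connectedComponentsWithStats(m)
for i in range(1,n):
    if st[i,4]>300: print(st[i],c[i])
i=min([i for i in range(1,n) if st[i,4]>300],key=lambda i:abs(c[i]-[280,184]).sum())
x,y,a,b,_=st[i]; k=np.array([x-.5,x+a-.5,y-.5,y+b-.5])
print(ls(lambda q:sil(w,*q,P['cap'])-k,[.54,.24]))
S=load('s3'); k=np.array([163.6,182]) # body left/right, neck top row
print('neck top scene at tcp-est',sil(S,.4745,-.2668,[(.011,.111),(.015,.107)]), 'bodytop',sil(S,.4745,-.2668,[(.026,.086)]))
```

```text
[ 262  167   40   42 1275] [281.21098039 187.65490196]
     message: `xtol` termination condition is satisfied.
     success: True
      status: 3
         fun: [-8.034e-01  8.033e-01 -9.696e-01  9.980e-01]
           x: [ 5.456e-01  2.425e-01]
        cost: 1.6133851636309033
         jac: [[ 8.853e+02 -1.686e+01]
               [ 8.854e+02  1.577e+01]
               [-1.105e+00 -8.348e+02]
               [-1.094e+00 -8.373e+02]]
        grad: [-3.018e-04  1.054e-04]
  optimality: 0.0003018101712086718
 active_mask: [ 0.000e+00  0.000e+00]
        nfev: 4
        njev: 3
neck top scene at tcp-est [164.98720609 176.20731146 189.78070019 197.7203505 ] bodytop [162.18835571 181.39033163 192.47670075 206.18790985]
```

>>> {"method": "move_arm", "body": {
  "rows": [
    [-0.15, 0.06, 3.8, 0, 0, 0, 1],
    [0, 0, 3.8, 0, 0, 0, 1],
    [0, 0, 3.8, 0, 0, 0, 1],
    [0, 0, 3.8, 0, 0, 0, 1],
    [0, 0, 2.8, 0, 0, 0, 1],
    [0, 0, 1.8, 0, 0, 0, 1],
    [0, 0, 0.5, 0, 0, 0, 1],
    [0, 0, 0, 0, 0, 0, 0.5],
    [0, 0, 0, 0, 0, 0, 0.3],
    [0, 0, 0, 0, 0, 0, 0.1],
    [0, 0, 0, 0, 0, 0, 0],
    [0, 0, 0, 0, 0, 0, -0.1],
    [0, 0, 0, 0, 0, 0, -0.2],
    [0, 0, 0, 0, 0, 0, -0.3],
    [0, 0, 0, 0, 0, 0, -0.3],
    [0, 0, 0, 0, 0, 0, -0.3]
  ]
}}

```text
time: 13.53
tool_pos: [0.5472, 0.2456, 0.0294]
tool_rot: [0.001, 0.707, 0.707, 0.002]
contact_force: [-0.0, -0.0, 7.7]
gripper_width: 0.522
grasp_force: 61.7
```

>>> {"method": "move_arm", "body": {
  "rows": [
    [0, 0, 0, 0, 0, 0, 0.3],
    [0, 0, 0, 0, 0, 0, 0.8],
    [0, 0, 0, 0, 0, 0, 1],
    [0, 0, 0, 0, 0, 0, 1],
    [0, 0, 0, 0, 0, 0, 1],
    [0, 0, 0, 0, 0, -6, 1],
    [0, 0, 0, 0, 0, -7, 1],
    [0, 0, 0, 0, 0, -7, 1],
    [0, 0, 0, 0, 0, -7, 1],
    [0, 0, 0, 0, 0, -7, 1],
    [0, 0, 0, 0, 0, -7, 1],
    [0, 0, 0, 0, 0, -7, 1],
    [0, 0, 0, 0, 0, -7, 1],
    [0, 0, 0, 0, 0, -7, 1],
    [0, 0, 0, 0, 0, -7, 1],
    [0, 0, 0, 0, 0, -7, 1],
    [0, 0, 0, 0, 0, -7, 1],
    [0, 0, 0, 0, 0, -7, 1],
    [0, 0, 0, 0, 0, 0, 1]
  ]
}}

```text
time: 15.12
tool_pos: [0.5448, 0.245, 0.026]
tool_rot: [-0.0, -0.001, 1.0, -0.0]
contact_force: [0.4, -0.0, 0.6]
gripper_width: 1.001
grasp_force: 0.0
```

>>> {"method": "move_arm", "body": {
  "rows": [
    [0, 0, 0, 0, 0, 0, 0.5],
    [0, 0, 0, 0, 0, 0, 0.3],
    [0, 0, 0, 0, 0, 0, 0.1],
    [0, 0, 0, 0, 0, 0, 0],
    [0, 0, 0, 0, 0, 0, -0.1],
    [0, 0, 0, 0, 0, 0, -0.2],
    [0, 0, 0, 0, 0, 0, -0.3],
    [0, 0, 0, 0, 0, 0, -0.3],
    [0, 0, 0, 0, 0, 0, -0.3]
  ]
}}

```text
time: 15.87
tool_pos: [0.5454, 0.2452, 0.0267]
tool_rot: [0.0, 0.0, 1.0, 0.0]
contact_force: [0.1, 0.3, 3.7]
gripper_width: 0.53
grasp_force: 61.5
```

>>> {"method": "move_arm", "body": {
  "rows": [
    [0, 0, -1, 0, 0, 0, -0.3],
    [0, 0, -2, 0, 0, 0, -0.3],
    [0, 0, -3.5, 0, 0, 0, -0.3],
    [0, 0, -3.5, 0, 0, 0, -0.3],
    [0, 0, -3.5, 0, 0, 0, -0.3],
    [0, 0, -3.5, 0, 0, 0, -0.3],
    [0, 0, -2, 0, 0, 0, -0.3],
    [0, 0, -1, 0, 0, 0, -0.3],
    [0.5, -3.6, 0, 0, 0, 0, -0.3],
    [0.5, -3.6, 0, 0, 0, 0, -0.3],
    [0.5, -3.6, 0, 0, 0, 0, -0.3],
    [0.5, -3.6, 0, 0, 0, 0, -0.3],
    [0.5, -3.6, 0, 0, 0, 0, -0.3],
    [0.5, -3.6, 0, 0, 0, 0, -0.3],
    [0.5, -3.6, 0, 0, 0, 0, -0.3]
  ]
}}

```text
time: 17.12
tool_pos: [0.5083, -0.0083, 0.2247]
tool_rot: [-0.001, 0.0, 1.0, 0.0]
contact_force: [0.8, -0.1, -1.6]
gripper_width: 0.528
grasp_force: 61.3
```

>>> {"method": "move_arm", "body": {
  "rows": [
    [0.5, -3.6, 0, 0, 0, 0, -0.3],
    [0.5, -3.6, 0, 0, 0, 0, -0.3],
    [0.5, -3.6, 0, 0, 0, 0, -0.3],
    [0.5, -3.6, 0, 0, 0, 0, -0.3],
    [0.5, -3.6, 0, 0, 0, 0, -0.3],
    [0, 0, 0, 0, 0, 0, -0.3],
    [0, 0, 0, 0, 0, 0, -0.3],
    [0, 0, 0, 0, 0, 0, -0.3]
  ]
}}

```text
time: 17.78
tool_pos: [0.4842, -0.1863, 0.2251]
tool_rot: [-0.001, 0.0, 1.0, 0.001]
contact_force: [0.2, 0.2, -0.8]
gripper_width: 0.529
grasp_force: 61.4
```

Run:
```python
from h import *
b=grab('side','d4');w=grab('wrist','w4'); s=manip.state(); print(s['time'],s['tool_pos'],s['tool_rot'],s['contact_force'])
c=cv2.resize(crop(b['img'],354,165,30,6),(360,360))
cv2.imwrite('pics/m4.png',np.hstack([c,cv2.resize(w['img'],(440,330))[:, :] if 0 else cv2.copyMakeBorder(cv2.resize(w['img'],(440,330)),0,30,0,0,0)]))
print(proj(w,[.4745,-.2637,.111]),sil(w,.4745,-.2637,[(.026,.086)]))
```

```text
17.8833 [ 0.48467718 -0.18556611  0.22558701] [-5.57052936e-04 -5.76432122e-04  9.99999555e-01  4.97418453e-04] [-0.69045802 -0.07367943 -0.02154836]
[187.83196084 196.44322372] [167.46002896 224.7225279  161.66766064 217.57705475]
```

View pics/m4.png

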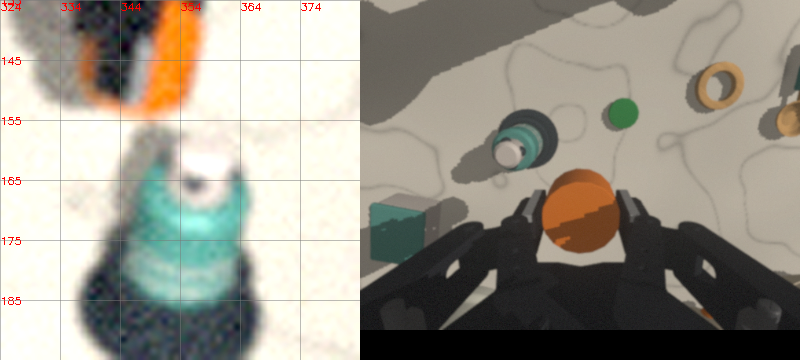

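The wrist view puts the neck top at about (188,196), within 1 px of the prediction, so the bottle is at (0.4745, -0.2637). The cap sits straight in the jaws. I'll move over the bottle and down.

>>> {"method": "move_arm", "body": {
  "rows": [
    [0.34, -2.6, 0, 0, 0, 0, -0.3],
    [0.34, -2.6, 0, 0, 0, 0, -0.3],
    [0.34, -2.6, 0, 0, 0, 0, -0.3],
    [0, 0, 0, 0, 0, 0, -0.3],
    [0, 0, 2, 0, 0, 0, -0.3],
    [0, 0, 3, 0, 0, 0, -0.3],
    [0, 0, 2.5, 0, 0, 0, -0.3],
    [0, 0, 1, 0, 0, 0, -0.3],
    [0, 0, 0, 0, 0, 0, -0.3],
    [0, 0, 0, 0, 0, 0, -0.3],
    [0, 0, 0, 0, 0, 0, -0.3]
  ]
}}

```text
time: 18.8
tool_pos: [0.4757, -0.265, 0.1433]
tool_rot: [0.001, -0.0, 1.0, -0.001]
contact_force: [0.3, -0.1, -0.0]
gripper_width: 0.528
grasp_force: 61.5
```

>>> {"method": "move_arm", "body": {
  "rows": [
    [0.1, 0.1, 0, 0, 0, 0, -0.3],
    [0, 0, 0.3, 0, 0, 0, -0.3],
    [0, 0, 0.3, 0, 0, 0, -0.3],
    [0, 0, 0.3, 0, 0, 0, -0.3],
    [0, 0, 0.2, 0, 0, 0, -0.3],
    [0, 0, 0, 0, 0, 0, -0.3],
    [0, 0, 0, 0, 0, 0, -0.3]
  ]
}}

```text
time: 19.38
tool_pos: [0.4735, -0.264, 0.1302]
tool_rot: [-0.0, 0.0, 1.0, -0.0]
contact_force: [-0.6, 0.0, -0.4]
gripper_width: 0.528
grasp_force: 61.5
```

>>> {"method": "move_arm", "body": {
  "rows": [
    [0, 0, 0.2, 0, 0, 0, -0.3],
    [0, 0, 0.2, 0, 0, 0, -0.3],
    [0, 0, 0.2, 0, 0, 0, -0.3],
    [0, 0, 0.2, 0, 0, 0, -0.3],
    [0, 0, 0, 0, 0, 0, -0.3],
    [0, 0, 0, 0, 0, 0, -0.3]
  ]
}}

```text
time: 19.88
tool_pos: [0.4743, -0.2647, 0.1243]
tool_rot: [0.001, 0.0, 1.0, -0.001]
contact_force: [-0.9, -1.0, 5.7]
gripper_width: 0.532
grasp_force: 62.1
```

>>> {"method": "move_arm", "body": {
  "rows": [
    [0, 0, 0.2, 0, 0, 0, -0.3],
    [0, 0, 0.2, 0, 0, 0, -0.3],
    [0, 0, 0.2, 0, 0, 0, -0.3],
    [0, 0, 0.2, 0, 0, 0, -0.3],
    [0, 0, 0, 0, 0, 0, -0.3],
    [0, 0, 0, 0, 0, 0, -0.3]
  ]
}}

```text
time: 20.38
tool_pos: [0.4742, -0.2642, 0.1159]
tool_rot: [0.0, 0.0, 1.0, -0.0]
contact_force: [-2.4, 1.5, 8.7]
gripper_width: 0.53
grasp_force: 63.4
```

>>> {"method": "move_arm", "body": {
  "rows": [
    [0, 0, 0.2, 0, 0, 0, -0.3],
    [0, 0, 0.2, 0, 0, 0, -0.3],
    [0, 0, 0.2, 0, 0, 0, -0.3],
    [0, 0, 0, 0, 0, 0, -0.3],
    [0, 0, 0, 0, 0, 0, -0.3],
    [0, 0, 0, 0, 0, 0, -0.3]
  ]
}}

```text
time: 20.88
tool_pos: [0.4773, -0.2664, 0.1164]
tool_rot: [0.004, 0.0, 1.0, -0.003]
contact_force: [-5.5, 4.2, 30.3]
gripper_width: 0.531
grasp_force: 65.5
```

Run:
```python
from h import *
a=grab('scene','s5');b=grab('side','d5'); s=manip.state(); print(s['time'],s['tool_pos'],s['contact_force'])
cv2.imwrite('pics/m5.png',np.hstack([crop(a['img'],177,207,28,7),crop(b['img'],352,172,28,7)]))
```

```text
20.9833 [ 0.47731083 -0.26635846  0.11636477] [-5.38966671  5.02101825 29.99973143]
```

View pics/m5.png

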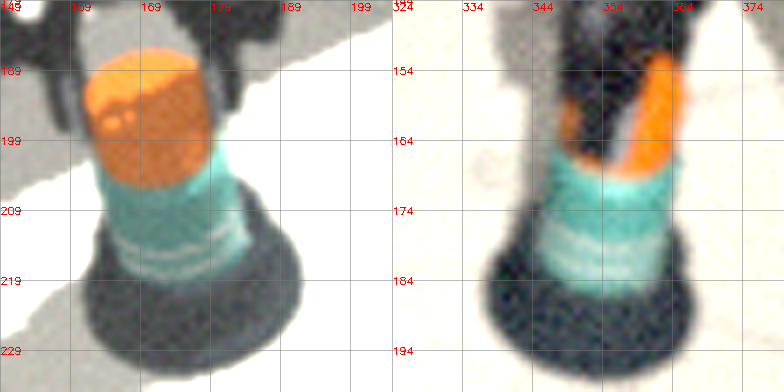

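The cap is seated just above the shoulder in both views, straight on the bottle. The force has risen to a steady 30 N with no further travel, so it is home. I'm handing in while still pressing.

```bash
python3 -c "
from plant import manip
print(manip.job_done())"
```

```text
the job is handed in; nothing more can be done
None
```

The bottle stands in the holder and the cap is pressed fully home. I handed the job in at about 21 s with the gripper still pressing down at about 30 N; the hand-in returned no verdict.

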